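Set the engine controls for a warm start

ROBOT

A 6-joint arm with a two-finger parallel gripper is mounted at the origin on a cart in front of the work surface, level with it; the furniture and walls round the work are solid. World frame = base frame: x ahead of the robot, y to its left, z up, the work surface at z = 0. Lengths are in mm, angles in rad, forces in N, time in s.
With the tool pointing down it reaches from about 350 to 975 mm from the base axis. Payload 7.1 kg.
Tool frame: the origin (TCP) lies at the very end of the fingers, on their centre line; the grasp point (between the pads) lies 19 mm behind it (ctrl.tcp_to_grasp is the distance from the TCP to the grasp point, in mm); z points along the fingers, x is the direction in which the jaws open and shut, and the axes are right-handed (so a half turn about z gives the same grasp; the last joint's range is limited). The gripper opens to 88 mm and grips with 3 to 60 N. Pads are 20 mm wide; open, the fingers measure 115 mm over their backs; the gripper's body (75 mm by 178 mm) begins 61 mm behind the grasp point.
Start: joints at [1.223, 0.423, 1.63, -0, 1.089, -0.019], TCP at [201.785, 591.513, 188.875] pointing down, gripper open.
Joint ranges: [-3, 3], [-0.9, 2.11], [0.09, 2.58], [-1.31, 4.45], [0.11, 2.69], [-2.54, 2.54]. Speed limits (rad/s): [2.39, 2.39, 3.01, 3.14, 3.14, 3.14].

INTERFACE

Orientations are given as a rotation vector (axis times angle).
In Python, from workcell import get_obs, viewer, ctrl, masks_of gives the robot as it stands. The module is installed in compiled form; this text tells all that it offers.
- The arm moves only by the shell command python3 -m inch 'ROWS'. ROWS is JSON, a list of rows, each an object of numbers: "tx", "ty", "tz": the shift along the tool's x, y, z in cm; "ax", "ay", "az": the turn, a rotation vector about the tool's x, y, z in degrees; "jaw": the opening, from 0 (shut) to 1 (fully open). In form: [{"tx": .., "ty": .., "tz": .., "ax": .., "ay": .., "az": .., "jaw": ..}, ...]. A call has 1 to 12 rows; each row shifts and turns the commanded pose from where the row before left it, along the tool's axes as they then stand; what a row does not reach is not made up. A row lasts 1/8 s, in which the tool goes at most 62.5 mm and 10.7 degrees, less where a joint would pass 70% of its speed; a pose out of reach is approached as far as the arm can. A call is refused whole if a number of a shift passes 6.25 or a number of a turn 10.7, either way. A call with a gripper value outside its range is refused whole. The fingers move at their own pace and stop on an object; the grip force is fixed at half the most. Time passes only in rows, so rows that do not move let the fingers close. It gives the time, the measured TCP pose, the force and the opening at its end, in the units of the state.
- get_obs(): the state, without advancing time (a new reading comes with each control period).
- viewer.get_image(name): name is "scene" or "side" or "wrist"; returns (picture, depth): 420x560x3 uint8, red, green, blue; 420x560 float32, mm along the optical axis (not along the pixel's ray), 0 where there is no reading.
- viewer.get_calibration(name): a dict with "fx", "fy", "cx", "cy" (pixels), "rvec" (rotation vector, rad) and "tvec" (3), from world to camera coordinates, as OpenCV has them. Camera axes: x right, y down, z forward; pixel columns grow to the right and rows downward; lengths in mm; the calibration is good to about 2 mm. A picture is of the moment at which its call begins: read the wrist's pose just before it. get_calibration takes no time and is no camera call; for the wrist camera it gives the pose at the moment of the call.
- ctrl.close_job(): hands the job in, once; it reports no verdict.
Trained networks look in the newest picture that a camera, given by its name, has taken for a name from the list of things; names that differ only in an ending like _2 or _b are one class to them, and where a whole thing is asked for, a point or a joint stands for the part that bears it (a point fixed in the world has none). Each returns a list of dicts, best first, with "score" (0 to 1); they miss things now and then, are a little off and sometimes report something else, mostly with a low value. They report only what shows in the picture. A call takes as long as a camera call.
- masks_of(camera, thing): "pixels" (420x560 bool, what is visible of it) and "location" ([column, row] in pixels, amid what is visible of it).
The state is a dict: "t": time; "qpos": joint angles; "qvel": joint speeds; "joint_torque": joint torques, N m; "ee_pos": TCP position; "orientation": TCP orientation; "ft_force": force on the tool from outside, world axes, zero at the start; "moment": the same for the moment, N m; "width": finger opening in mm.
Only numpy, scipy, OpenCV 4.12 (cv2) and the standard library are available. Lean on these libraries where they do the work, as an engineer would, in place of code of your own. Each camera call takes 0.05 s, during which the arm holds its last target. There are 200 camera calls.

TASK

Set the two engine controls on the bench for a warm start: push the throttle lever (red knob) away from you, past its first click, all the way to its second stop, and push the choke lever (yellow knob) to its first click only, so that it rests there at half choke. Just push the levers with the tips or the outside of the fingers, never taking a lever between them, and leave the loose tools and parts where they lie.

Things in the scene. Friction and masses are not known exactly. Their poses are not given: they have to be found in the camera images.
- throttle_unit: throttle control, screwed down: green quadrant block 88 x 40 mm with a slotted round top 87 mm high, on a dark foot plate 150 (x) x 72 (y) x 6 mm; white ticks on the rim at its three stops; lever: 10 mm steel stick, red ball knob. Origin: centre of the underside. +x = the way the lever is pushed, roughly away from the robot; z up. The pivot is a level y axis 45 mm above the origin.
- throttle_knob (a point): centre of the red ball knob (32 mm across) on the throttle lever, 100 mm from the pivot; 130 mm above the bench at rest and at the second stop, 145 mm when upright
- throttle_stick (a point): point on the bare stick of the throttle lever, 70 mm from the pivot
- throttle (a joint): angle of the throttle lever, rad: 0 = rest stop, leaning 0.55 back toward the unit's -x; grows as pushed to +x. 0.55 = first click (sprung notch, upright); 1.10 = second stop (hard end, leaning 0.55 forward). Let go, it drops into the nearest: below 0.2 rest, 0.33 to 0.77 first click, above 0.9 second stop. About 5 N at the knob to leave rest or the click.
- choke_unit: choke control, screwed down: green quadrant block 88 x 40 mm with a slotted round top 87 mm high, on a dark foot plate 150 (x) x 72 (y) x 6 mm; white ticks on the rim at its three stops; lever: 10 mm steel stick, yellow ball knob. Origin: centre of the underside. +x = the way the lever is pushed, roughly away from the robot; z up. The pivot is a level y axis 45 mm above the origin.
- choke_knob (a point): centre of the yellow ball knob (32 mm across) on the choke lever, 100 mm from the pivot; 130 mm above the bench at rest and at the second stop, 145 mm when upright
- choke_stick (a point): point on the bare stick of the choke lever, 70 mm from the pivot
- choke (a joint): angle of the choke lever, rad: 0 = rest stop, leaning 0.55 back toward the unit's -x; grows as pushed to +x. 0.55 = first click (sprung notch, upright); 1.10 = second stop (hard end, leaning 0.55 forward). Let go, it drops into the nearest: below 0.2 rest, 0.33 to 0.77 first click, above 0.9 second stop. About 5 N at the knob to leave rest or the click.
- spanner_17: steel combination spanner, 33x205x8 mm, lying; a loose bystander to be left alone
- pliers_1: red-handled pliers, 66x187x16 mm, lying; a loose bystander to be left alone
- bolt_m16: grey bolt, 29x72x26 mm, lying; a loose bystander to be left alone
- nut_m20: grey hexagon nut, 30x34x16 mm; a loose bystander to be left alone
- tape_roll: roll of dark tape, 53x51x19 mm; a loose bystander to be left alone
- bush_tall_a: pale bushing standing upright, 35 mm across, 58 mm high; a loose bystander to be left alone
- bolt_m12: pale bolt, 22x59x20 mm, lying; a loose bystander to be left alone

How it is judged:
By the outcome, as a careful person would: the job done as asked, in the order asked, and still so for the second after the job is handed in, with the robot touching nothing.
It also fails if it takes over 58 s, if anything falls off the work surface, if the arm or the gripper's body presses on something with over 40 N, if the wrist force passes 120 N, or if a joint passes its speed limit or range.

## Working session

There is one attempt and no reset: what is moved stays moved. The work goes in short steps, Python scripts to look and compute and a shell command to move; the robot and the scene stay as the last step left them, time stands still between calls to the robot, and variables do not carry over. Pictures are saved under pics/ and viewed, about 8 in all and at most 12, crops included, and the job is handed in when it is done.

```bash
mkdir -p pics; cat > h.py <<'E'
import numpy as np,cv2
from workcell import get_obs,viewer,ctrl,masks_of
def cal(n):
    c=viewer.get_calibration(n);K=np.array([[c['fx'],0,c['cx']],[0,c['fy'],c['cy']],[0,0,1]])
    R=cv2.Rodrigues(np.array(c['rvec'],float))[0];return K,R,np.array(c['tvec'],float).ravel()
def pts(n,d,mask):
    K,R,t=cal(n);v,u=np.nonzero(mask&(d>0));z=d[v,u]
    P=np.stack([(u-K[0,2])/K[0,0]*z,(v-K[1,2])/K[1,1]*z,z],1)
    return (P-t)@R
E
python3 - <<'E'
from h import *
o=get_obs();print(o['t'],o['ee_pos'],o['orientation'],o['width'])
print(cv2.Rodrigues(np.array(o['orientation'],float))[0].round(3))
ims=[]
for n in ['scene','side']:
    im,d=viewer.get_image(n);ims.append(im)
    cv2.imwrite(f'pics/{n}0.png',im[:,:,::-1])
    for th in ['throttle_knob','choke_knob','throttle_unit','choke_unit','throttle_stick','choke_stick','bush_tall_a','tape_roll','spanner_17','pliers_1','bolt_m16','bolt_m12','nut_m20']:
        for r in masks_of(n,th)[:2]:
            if r['score']<.3: continue
            P=pts(n,d,r['pixels']); 
            if len(P)==0: continue
            print(n,th,round(r['score'],2),np.round(r['location']),len(P),'med',np.median(P,0).round(),'lo',np.percentile(P,3,0).round(),'hi',np.percentile(P,97,0).round())
E
```

```text
0.0 [201.57167264 590.95048159 188.0899518 ] [ 2.55426578e+00  1.82746637e+00 -2.02201165e-03] 87.96289611947115
[[ 0.323  0.946 -0.001]
 [ 0.946 -0.323 -0.001]
 [-0.002 -0.    -1.   ]]
scene throttle_knob 0.53 [354. 284.] 138 med [ 409. -219.   13.] lo [ 391. -241.    4.] hi [ 434. -201.   20.]
scene throttle_knob 0.49 [251. 182.] 174 med [501. 108. 133.] lo [489.  97.  14.] hi [619. 191. 146.]
scene choke_knob 0.55 [343. 214.] 223 med [ 490. -145.  133.] lo [ 479. -162.   37.] hi [ 552. -127.  147.]
scene throttle_unit 0.97 [258. 201.] 1338 med [525. 102.  35.] lo [485.  80.   4.] hi [620. 140. 142.]
scene choke_unit 0.9 [342. 236.] 1329 med [ 507. -144.   17.] lo [ 472. -178.    4.] hi [592. -98. 143.]
scene throttle_stick 0.44 [250. 181.] 194 med [504. 109. 131.] lo [490.  97.  -0.] hi [685. 226. 146.]
scene choke_stick 0.73 [343. 216.] 220 med [ 490. -145.  134.] lo [ 479. -162.   39.] hi [ 563. -113.  147.]
scene bush_tall_a 0.68 [411. 236.] 341 med [ 597. -292.   43.] lo [ 591. -307.    6.] hi [ 623. -277.   60.]
scene bush_tall_a 0.51 [250. 183.] 139 med [500. 107. 134.] lo [
[... 1589 characters left out ...]
 tape_roll 0.66 [280. 360.] 614 med [ 520. -330.   16.] lo [ 496. -356.   -2.] hi [ 545. -305.   20.]
side spanner_17 0.66 [234. 258.] 400 med [383. -51.   5.] lo [ 356. -113.   -2.] hi [407.  75.   8.]
side pliers_1 0.53 [243. 181.] 338 med [377. 243.  11.] lo [359. 164.   1.] hi [426. 328.  15.]
side bolt_m16 0.46 [315. 241.] 161 med [580.   8.  16.] lo [570. -36.  10.] hi [591.  30.  25.]
side bolt_m16 0.46 [234. 313.] 181 med [ 412. -219.   12.] lo [ 392. -240.    0.] hi [ 438. -201.   19.]
side bolt_m12 0.46 [315. 241.] 161 med [580.   8.  16.] lo [570. -36.  10.] hi [591.  30.  25.]
side bolt_m12 0.46 [234. 313.] 181 med [ 412. -219.   12.] lo [ 392. -240.    0.] hi [ 438. -201.   19.]
```

View pics/scene0.png

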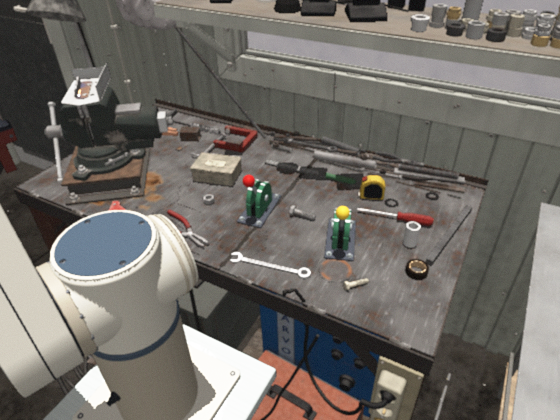

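View pics/side0.png

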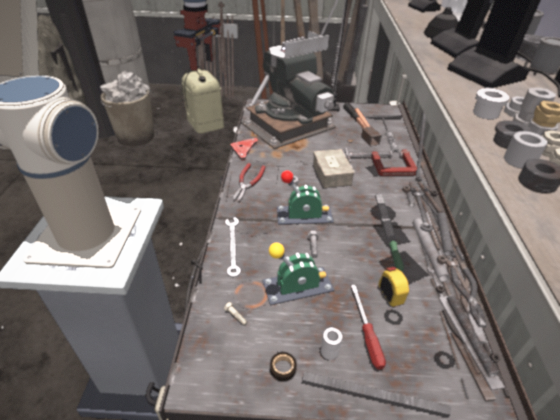

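Scene view: red knob at (249,181), yellow at (343,213). Side view: red (288,177), yellow (277,250). Both levers lean back. The bolt lies between the units, and the spanner lies in front of them. Next I'll fit the knob centres and the unit yaw.

```bash
python3 - <<'E'
from h import *
from scipy.optimize import least_squares
F={}
for n in ['scene','side']:
    im,d=viewer.get_image(n);hsv=cv2.cvtColor(im,cv2.COLOR_RGB2HSV);H,S,V=[hsv[...,i].astype(int) for i in range(3)]
    K,R,t=cal(n)
    for u,c0 in [('throttle',[500,106,130]),('choke',[490,-146,130])]:
        col=((H<8)|(H>172)) if u=='throttle' else (abs(H-28)<8)
        P=pts(n,d,np.ones(d.shape,bool)); v,x=np.nonzero(d>0)
        m=(np.linalg.norm(P-c0,axis=1)<40)&col[v,x]&(S[v,x]>130)
        Q=P[m]
        r=least_squares(lambda c:np.linalg.norm(Q-c,axis=1)-16,Q.mean(0)-R.T@[0,0,-8],loss='soft_l1')
        print(n,u,'knob',r.x.round(1),len(Q),'px centre',x[m].mean().round(1),v[m].mean().round(1))
        F.setdefault(u+'r',[]).append((K,R,t,(x[m].min()+x[m].max())/2,(v[m].min()+v[m].max())/2))
        for rr in masks_of(n,u+'_unit')[:1]:
            Q=pts(n,d,rr['pixels']);
            F.setdefault(u+'p',[]).append(Q)
for u in ['throttle','choke']:
    A=np.array([[*(K@R).ravel()] for K,R,t,a,b in F[u+'r']])
    Ps=[K@np.c_[R,t] for K,R,t,a,b in F[u+'r']];xs=[np.array([[a],[b]],float) for *_,a,b in F[u+'r']]
    X=cv2.triangulatePoints(Ps[0],Ps[1],xs[0],xs[1]).ravel();print(u,'triangulated',(X[:3]/X[3]).round(1))
    for i,Q in enumerate(F[u+'p']+[np.vstack(F[u+'p'])]):
        f=Q[(Q[:,2]>2)&(Q[:,2]<11)];f=f[np.linalg.norm(f[:,:2]-np.median(f[:,:2],0),axis=1)<110]
        print(u,i,'foot',[np.round(k,1) for k in cv2.minAreaRect(f[:,:2].astype(np.float32))])
        b=Q[(Q[:,2]>40)&(Q[:,2]<90)]; print('  block',[np.round(k,1) for k in cv2.minAreaRect(b[:,:2].astype(np.float32))])
E
```

```text
scene throttle knob [506.  111.6 131. ] 113 px centre 248.4 180.5
scene choke knob [ 494.9 -147.5  130.7] 142 px centre 342.2 212.1
side throttle knob [506.  113.1 129.9] 111 px centre 286.7 176.3
side choke knob [ 495.2 -146.1  129.7] 181 px centre 276.2 250.1
throttle triangulated [505.7 112.4 130.2]
throttle 0 foot [array([551.1, 117.9]), array([143.6,  76.5]), np.float64(6.5)]
  block [array([555.3, 112.9]), array([87.9, 44.4]), np.float64(1.4)]
throttle 1 foot [array([556.4, 115.4]), array([145.8,  71.8]), np.float64(5.7)]
  block [array([559. , 114.1]), array([87.8, 45.8]), np.float64(2.9)]
throttle 2 foot [array([555.6, 118.3]), array([152.6,  76.8]), np.float64(6.8)]
  block [array([557.3, 113.9]), array([91.3, 46.1]), np.float64(2.9)]
choke triangulated [ 494.8 -145.9  129.4]
choke 0 foot [array([ 538.1, -132.8]), array([141.9,  71.7]), np.float64(19.0)]
  block [array([ 533.4, -135.2]), array([69.6, 49.6]), np.float64(21.5)]
choke 1 foot [array([ 535.6, -103.7]), array([149.8, 129.5]), np.float64(18.4)]
  block [array([ 544.4, -133.1]), array([86.2, 46. ]), np.float64(18.8)]
choke 2 foot [array([ 534.2, -104.2]), array([152.8, 129.5]), np.float64(18.4)]
  block [array([ 541.4, -132.8]), array([87.3, 50.5]), np.float64(25.2)]
```

```bash
python3 -m inch '[{"tx":-3.17,"ty":3.23,"jaw":0},{"tx":-3.17,"ty":3.23,"jaw":0},{"tx":-3.17,"ty":3.23,"jaw":0},{"tx":-3.17,"ty":3.23,"jaw":0},{"tx":-3.17,"ty":3.23,"jaw":0},{"tx":-3.17,"ty":3.23,"jaw":0},{"tx":-3.17,"ty":3.23,"jaw":0},{"tx":-3.17,"ty":3.23,"jaw":0},{"tx":-3.17,"ty":3.23,"jaw":0},{"tx":-3.17,"ty":3.23,"jaw":0},{"tx":-3.17,"ty":3.23,"jaw":0},{"tx":-3.17,"ty":3.23,"jaw":0}]'; python3 -m inch '[{"az":-8.4,"jaw":0},{"az":-8.4,"jaw":0},{"az":-8.4,"jaw":0},{"jaw":0},{"jaw":0}]'; cat >> h.py <<'E'
U={'t':(np.array([557.5,118]),np.radians(6.3)),'c':(np.array([544.2,-129.8]),np.radians(18.8))}
def rel(k):
    "TCP in unit axes (mm), and the tool shift in cm per unit-x/unit-y/z mm"
    o=get_obs();p=np.array(o['ee_pos']);R=cv2.Rodrigues(np.array(o['orientation'],float))[0]
    O,a=U[k];u=np.array([np.cos(a),np.sin(a)]);w=np.array([-u[1],u[0]])
    print('t',o['t'],'rel',(p[:2]-O)@u,(p[:2]-O)@w,p[2],'F',np.round(o['ft_force'],1),'width',round(o['width'],1))
    return R,u,w,p,O
def shift(k,x,y,z):
    R,u,w,p,O=rel(k);g=np.r_[O+x*u+y*w,z]
    print('tool cm',(R.T@(g-p)/10).round(2),'tool y yaw',np.degrees(np.arctan2(R[1,1],R[0,1])).round(1),'Rz',R[:,2].round(3))
E
python3 -c "
from h import *
shift('t',-100,0,118)"
```

```text
t 1.7 rel -301.6039656718264 509.6855927406541 188.89427212591224 F [-0.3 -0.5 -0.3] width 87.6
tool cm [-37.58  39.9    7.09] tool y yaw -18.8 Rz [ 0.  0. -1.]$[0]: bad value
$[0]: bad value
```

```bash
python3 -m inch '[{"tx":-1.0,"ty":1.0,"tz":0.0,"ax":0.0,"ay":0.0,"az":0.0,"jaw":0.0}]'; python3 -m inch '[{"tx":-1.0,"ty":1.0,"jaw":0.01}]';python3 -m inch '[{"tx":-1.0,"ty":1.0}]'
```

```text
t: 1.82
ee_pos: [208.0, 578.9, 188.8]
orientation: [-2.554, -1.829, -0.0]
ft_force: [0.2, -0.0, -0.1]
width: 81.2$[0]: bad value
$[0]: bad value
```

All keys are needed in every row.

```bash
python3 -m inch '[{"tx":-3.0,"ty":3.1,"tz":0,"ax":0,"ay":0,"az":0,"jaw":0},{"tx":-3.0,"ty":3.1,"tz":0,"ax":0,"ay":0,"az":0,"jaw":0},{"tx":-3.0,"ty":3.1,"tz":0,"ax":0,"ay":0,"az":0,"jaw":0},{"tx":-3.0,"ty":3.1,"tz":0,"ax":0,"ay":0,"az":0,"jaw":0},{"tx":-3.0,"ty":3.1,"tz":0,"ax":0,"ay":0,"az":0,"jaw":0},{"tx":-3.0,"ty":3.1,"tz":0,"ax":0,"ay":0,"az":0,"jaw":0},{"tx":-3.0,"ty":3.1,"tz":0,"ax":0,"ay":0,"az":0,"jaw":0},{"tx":-3.0,"ty":3.1,"tz":0,"ax":0,"ay":0,"az":0,"jaw":0},{"tx":-3.0,"ty":3.1,"tz":0,"ax":0,"ay":0,"az":0,"jaw":0},{"tx":-3.0,"ty":3.1,"tz":0,"ax":0,"ay":0,"az":0,"jaw":0},{"tx":-3.0,"ty":3.1,"tz":0,"ax":0,"ay":0,"az":0,"jaw":0},{"tx":-3.0,"ty":3.1,"tz":0,"ax":0,"ay":0,"az":0,"jaw":0}]'; python3 -m inch '[{"tx":0,"ty":0,"tz":0,"ax":0,"ay":0,"az":-8.4,"jaw":0},{"tx":0,"ty":0,"tz":0,"ax":0,"ay":0,"az":-8.4,"jaw":0},{"tx":0,"ty":0,"tz":0,"ax":0,"ay":0,"az":-8.3,"jaw":0},{"tx":0,"ty":0,"tz":0,"ax":0,"ay":0,"az":0,"jaw":0}]'
python3 -c "
from h import *
shift('t',-100,0,118)"
```

```text
t: 3.32
ee_pos: [443.9, 116.0, 189.0]
orientation: [2.555, 1.827, 0.0]
ft_force: [0.3, 0.7, -0.3]
width: 0.6
t: 3.82
ee_pos: [443.4, 117.4, 188.9]
orientation: [2.099, 2.338, -0.0]
ft_force: [0.2, -0.5, 0.4]
width: 0.7
t 3.825 rel -113.44172785678069 11.889936727746239 188.903936065693 F [ 0.2 -0.5  0.4] width 0.7
tool cm [-1.18  1.35  7.09] tool y yaw 6.2 Rz [-0. -0. -1.]
```

```bash
python3 -m inch '[{"tx":-0.6,"ty":0.4,"tz":2.4,"ax":0,"ay":0,"az":0,"jaw":0},{"tx":-0.6,"ty":0.4,"tz":2.4,"ax":0,"ay":0,"az":0,"jaw":0},{"tx":0,"ty":0,"tz":2.3,"ax":0,"ay":0,"az":0,"jaw":0},{"tx":0,"ty":1.5,"tz":0,"ax":0,"ay":0,"az":0,"jaw":0},{"tx":0,"ty":1.5,"tz":0,"ax":0,"ay":0,"az":0,"jaw":0},{"tx":0,"ty":1.5,"tz":0,"ax":0,"ay":0,"az":0,"jaw":0}]'
python3 - <<'E'
from h import *
shift('t',24,0,118)
im,d=viewer.get_image('side');cv2.imwrite('pics/s1.png',cv2.resize(im[120:320,180:400],None,fx=3,fy=3)[:,:,::-1])
E
```

```text
t: 4.58
ee_pos: [500.2, 112.2, 119.0]
orientation: [2.097, 2.338, 0.003]
ft_force: [-0.1, 0.8, 0.0]
width: 0.7
t 4.575 rel -57.61118006944763 0.506762622180144 119.0108496018271 F [-0.1  0.8  0. ] width 0.7
tool cm [-0.04  8.16  0.12] tool y yaw 6.2 Rz [ 0.002  0.    -1.   ]
```

View pics/s1.png

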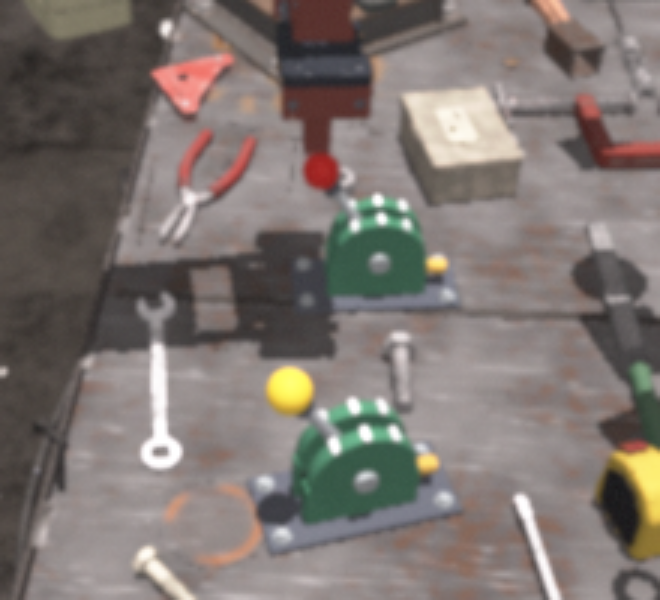

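The lever hasn't moved: the red knob is at crop (322,172), which is px 287,177. The fingers appear beside or behind it, at crop (315,140). I'll measure where the fingers really are relative to the knob.

```bash
python3 - <<'E'
from h import *
o=get_obs();print(o['ee_pos'])
for n in ['side','scene']:
    im,d=viewer.get_image(n)
    P=pts(n,d,np.ones(d.shape,bool))
    m=(np.linalg.norm(P[:,:2]-[500,112],axis=1)<90)&(P[:,2]>100)
    for lo in range(100,200,10):
        q=P[m&(P[:,2]>=lo)&(P[:,2]<lo+10)]
        if len(q): print(n,lo,len(q),q.min(0).round(),q.max(0).round(),np.median(q,0).round())
    K,R,t=cal(n); p=R@np.array(o['ee_pos'])+t;print('tcp px',(K@p/p[2])[:2].round(1))
    cv2.imwrite(f'pics/{n}2.png',im[:,:,::-1])
im,d=viewer.get_image('wrist');cv2.imwrite('pics/w2.png',im[:,:,::-1])
E
```

```text
[502.16478835 112.47387762 119.20658966]
side 100 14 [518. 109. 100.] [529. 117. 110.] [523. 111. 105.]
side 110 15 [510. 105. 111.] [523. 112. 119.] [518. 108. 116.]
side 120 24 [492.  95. 120.] [520. 110. 130.] [507. 101. 126.]
side 130 55 [492.  94. 130.] [520. 115. 140.] [505. 101. 135.]
side 140 42 [494. 100. 140.] [517. 117. 147.] [507. 107. 143.]
side 150 16 [491. 101. 154.] [514. 120. 160.] [503. 104. 157.]
side 160 32 [494. 100. 160.] [514. 107. 170.] [504. 103. 165.]
side 170 30 [494.  99. 170.] [513. 107. 180.] [502. 103. 174.]
side 180 24 [494.  98. 180.] [513. 105. 187.] [503. 102. 184.]
tcp px [284.9 180.1]
scene 100 5 [518. 108. 101.] [524. 112. 107.] [521. 110. 102.]
scene 110 3 [509. 103. 113.] [517. 106. 116.] [510. 104. 114.]
scene 120 24 [490.  95. 120.] [512. 121. 130.] [494. 104. 126.]
scene 130 56 [488.  95. 130.] [514. 124. 140.] [496. 103. 136.]
scene 140 37 [493.  97. 140.] [513. 121. 148.] [500. 107. 143.]
scene 150 18 [489. 101. 153.] [509. 116. 160.] [492. 105. 157.]
scene 160 39 [487. 100. 160.] [511. 118. 170.] [492. 107. 164.]
scene 170 36 [489. 100. 171.] [514. 118. 179.] [492. 103. 175.]
scene 180 38 [488.  98. 180.] [512. 120. 190.] [492. 104. 185.]
scene 190 41 [487.  98. 190.] [513. 121. 200.] [492. 105. 194.]
tcp px [248.  184.7]
```

View pics/w2.png

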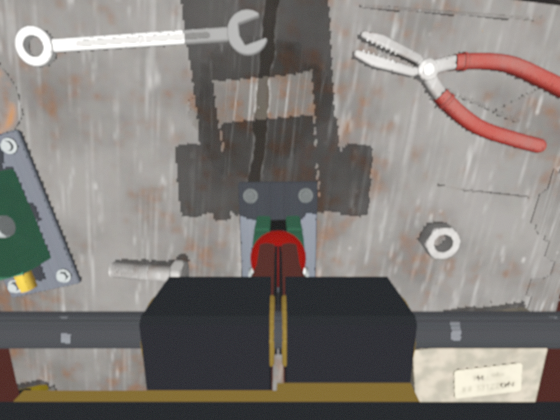

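```bash
python3 - <<'E'
import cv2,numpy as np
a=cv2.imread('pics/side2.png')[130:200,255:320];b=cv2.imread('pics/scene2.png')[135:205,215:280]
f=lambda x:cv2.resize(x,(390,420),interpolation=cv2.INTER_NEAREST)
cv2.imwrite('pics/m2.png',np.hstack([f(a),f(b)]))
E
```

```text
(no output)
```

View pics/m2.png

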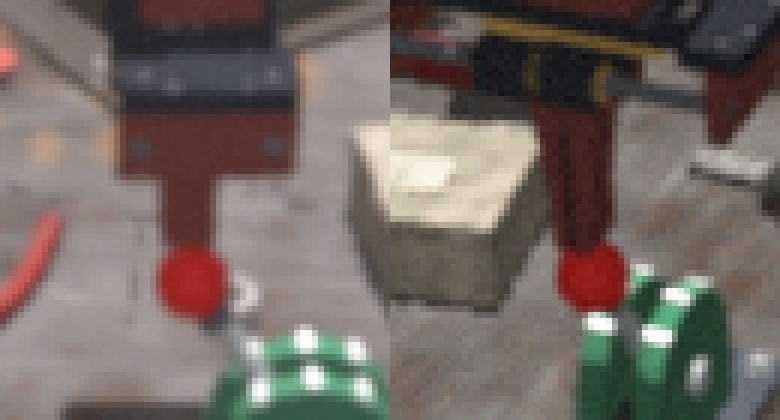

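The fingers appear to run into the knob with no force, and the lever is at rest. I'll back off and check where the fingertip really ends.

```bash
python3 -m inch '[{"tx":0,"ty":-2.0,"tz":0,"ax":0,"ay":0,"az":0,"jaw":0},{"tx":0,"ty":-2.0,"tz":0,"ax":0,"ay":0,"az":0,"jaw":0},{"tx":0,"ty":-1.0,"tz":0,"ax":0,"ay":0,"az":0,"jaw":0},{"tx":0,"ty":0,"tz":0,"ax":0,"ay":0,"az":0,"jaw":0}]'
python3 - <<'E'
from h import *
o=get_obs();print(o['ee_pos']);f=[]
for n,s in [('side',(130,255)),('scene',(135,215))]:
    im,d=viewer.get_image(n)
    P=pts(n,d,np.ones(d.shape,bool))
    m=(np.linalg.norm(P[:,:2]-np.array(o['ee_pos'])[:2],axis=1)<32)&(P[:,2]>60)
    for lo in range(60,240,10):
        q=P[m&(P[:,2]>=lo)&(P[:,2]<lo+10)]
        if len(q): print(n,lo,len(q),q.min(0).round(),q.max(0).round())
    K,R,t=cal(n)
    p=R@np.array(o['ee_pos'])+t;uv=(K@p/p[2])[:2];print('tcp px',uv.round(1))
    c=im[s[0]:s[0]+70,s[1]:s[1]+65,::-1];c=cv2.resize(c,(390,420),interpolation=cv2.INTER_NEAREST)
    cv2.drawMarker(c,tuple(int(k) for k in ((uv-[s[1],s[0]]+.5)*6)),(255,0,255));f.append(c)
cv2.imwrite('pics/m3.png',np.hstack(f))
E
```

```text
t: 5.28
ee_pos: [447.7, 106.4, 118.1]
orientation: [2.097, 2.34, 0.0]
ft_force: [0.7, -1.1, -0.1]
width: 0.2
[447.73733152 106.3685368  118.10310872]
side 150 22 [440.  95. 152.] [460. 101. 160.]
side 160 31 [441.  94. 160.] [460. 100. 170.]
side 170 31 [437.  93. 171.] [460. 106. 180.]
side 180 16 [441.  94. 180.] [460.  98. 186.]
tcp px [263.4 180.8]
scene 150 25 [437.  95. 153.] [463. 112. 160.]
scene 160 40 [435.  92. 160.] [462. 114. 170.]
scene 170 38 [436.  94. 170.] [458. 113. 180.]
scene 180 35 [437.  92. 180.] [458. 111. 190.]
scene 190 45 [434.  92. 190.] [461. 115. 200.]
scene 200 49 [435.  91. 200.] [462. 117. 210.]
scene 210 49 [435.  89. 210.] [460. 119. 220.]
scene 220 8 [436.  80. 221.] [466. 115. 229.]
scene 230 14 [418.  78. 231.] [464. 107. 239.]
tcp px [238.5 197.2]
```

View pics/m3.png

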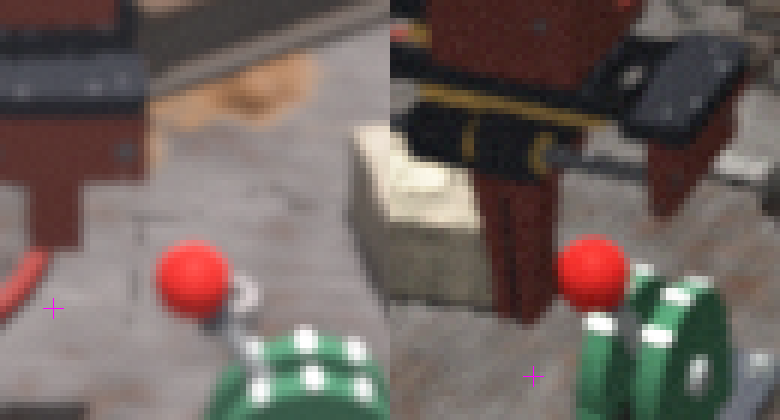

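The fingers really end at z≈152, while the TCP reads 118, so the true tip is about 34 mm higher than reported (xy agrees). I'll lower by 3.4 cm, verify, then push.

```bash
python3 -m inch '[{"tx":0,"ty":0,"tz":1.7,"ax":0,"ay":0,"az":0,"jaw":0},{"tx":0,"ty":0,"tz":1.7,"ax":0,"ay":0,"az":0,"jaw":0},{"tx":0,"ty":0,"tz":0,"ax":0,"ay":0,"az":0,"jaw":0}]'
cat >> h.py <<'E'
def tip():
    o=get_obs();p=np.array(o['ee_pos'])
    for n in ['side','scene']:
        im,d=viewer.get_image(n);P=pts(n,d,np.ones(d.shape,bool))
        q=P[(np.abs(P[:,:2]-p[:2]).max(1)<18)&(P[:,2]>60)&(P[:,2]<200)]
        print(n,'tip z',np.sort(q[:,2])[:8].round(),'lo',q.min(0).round(),'hi',q.max(0).round())
def knob(k):
    for n in ['side','scene']:
        im,d=viewer.get_image(n);h=cv2.cvtColor(im,cv2.COLOR_RGB2HSV).astype(int)
        P=pts(n,d,np.ones(d.shape,bool));v,x=np.nonzero(d>0);h=h[v,x]
        col=((h[:,0]<8)|(h[:,0]>172))&(h[:,2]>140) if k=='t' else abs(h[:,0]-28)<8
        O,a=U[k];u=np.array([np.cos(a),np.sin(a)])
        q=P[:,:2]-O
        m=col&(h[:,1]>150)&(abs(q@u)<85)&(abs(q@[-u[1],u[0]])<30)&(P[:,2]>105)&(P[:,2]<165)
        Q=P[m]
        if len(Q)<15: print(n,'knob hidden',len(Q));continue
        from scipy.optimize import least_squares
        c=least_squares(lambda c:np.linalg.norm(Q-c,axis=1)-16,Q.mean(0)-[0,0,8],loss='soft_l1').x
        s=(c[:2]-O)@u
        print(n,'knob',c.round(1),len(Q),'rel x',s.round(1),'angle',(np.arctan2(s,c[2]-45)+.55).round(2))
E
python3 -c "
from h import *
tip();knob('t');shift('t',22,0,84)"
```

```text
t: 5.75
ee_pos: [447.9, 106.3, 83.0]
orientation: [-2.096, -2.338, 0.002]
ft_force: [-0.2, -0.5, -0.1]
width: 0.5
side tip z [117. 118. 118. 118. 119. 119. 120. 120.] lo [440.  94. 117.] hi [460. 102. 148.]
scene tip z [117. 118. 118. 119. 119. 120. 120. 120.] lo [435.  89. 117.] hi [464. 120. 187.]
side knob [506.3 112.9 129.8] 100 rel x -51.5 angle 0.0
scene knob [506.3 111.5 131.6] 73 rel x -51.6 angle 0.01
t 5.95 rel -109.24641242147403 0.5123508103535118 84.45119580360425 F [ 0.2  0.3 -0.7] width 0.9
tool cm [-0.04 13.12  0.06] tool y yaw 6.3 Rz [ 0.001  0.    -1.   ]
```

```bash
python3 -m inch '[{"tx":0,"ty":1.2,"tz":0,"ax":0,"ay":0,"az":0,"jaw":0},{"tx":0,"ty":1.2,"tz":0,"ax":0,"ay":0,"az":0,"jaw":0},{"tx":0,"ty":1.2,"tz":0,"ax":0,"ay":0,"az":0,"jaw":0},{"tx":0,"ty":1.2,"tz":0,"ax":0,"ay":0,"az":0,"jaw":0},{"tx":0,"ty":1.2,"tz":0,"ax":0,"ay":0,"az":0,"jaw":0}]'
python3 -c "
from h import *
rel('t');knob('t')"
```

```text
t: 6.58
ee_pos: [507.4, 112.9, 83.7]
orientation: [-2.096, -2.338, 0.003]
ft_force: [1.1, 0.5, -0.1]
width: 0.5
t 6.575 rel -50.319215608137974 0.3906217681227087 83.65998948652117 F [ 1.1  0.5 -0.1] width 0.5
side knob [535.2 116.8 143.4] 35 rel x -22.3 angle 0.33
scene knob [547.4 118.3 146.4] 35 rel x -10.0 angle 0.45
```

Contact is right. I'll carry on to the second stop.

```bash
python3 -m inch '[{"tx":0,"ty":1.2,"tz":0,"ax":0,"ay":0,"az":0,"jaw":0},{"tx":0,"ty":1.2,"tz":0,"ax":0,"ay":0,"az":0,"jaw":0},{"tx":0,"ty":1.2,"tz":0,"ax":0,"ay":0,"az":0,"jaw":0},{"tx":0,"ty":1.2,"tz":0,"ax":0,"ay":0,"az":0,"jaw":0},{"tx":0,"ty":1.2,"tz":0,"ax":0,"ay":0,"az":0,"jaw":0},{"tx":0,"ty":1.2,"tz":0,"ax":0,"ay":0,"az":0,"jaw":0},{"tx":0,"ty":0,"tz":0,"ax":0,"ay":0,"az":0,"jaw":0}]'
python3 -c "
from h import *
rel('t');knob('t')"
```

```text
t: 7.55
ee_pos: [580.5, 120.9, 83.9]
orientation: [2.097, 2.339, 0.001]
ft_force: [-0.0, -0.7, -0.1]
width: 0.6
t 7.55 rel 23.210797798049292 0.30482176677904316 83.8500049580088 F [-0.  -0.7 -0.1] width 0.6
side knob [610.3 125.4 130.2] 76 rel x 53.3 angle 1.11
scene knob [593.5 116.  143.3] 15 rel x 35.6 angle 0.9
```

```bash
python3 -m inch '[{"tx":0,"ty":-2,"tz":0,"ax":0,"ay":0,"az":0,"jaw":0},{"tx":0,"ty":-2,"tz":-2,"ax":0,"ay":0,"az":0,"jaw":0},{"tx":0,"ty":-4,"tz":-3,"ax":0,"ay":0,"az":0,"jaw":0},{"tx":0,"ty":-4,"tz":-3,"ax":0,"ay":0,"az":0,"jaw":0},{"tx":0,"ty":0,"tz":0,"ax":0,"ay":0,"az":-6.3,"jaw":0},{"tx":0,"ty":0,"tz":0,"ax":0,"ay":0,"az":-6.2,"jaw":0},{"tx":0,"ty":0,"tz":0,"ax":0,"ay":0,"az":0,"jaw":0}]'
python3 -c "
from h import *
knob('t');knob('c');shift('c',-110,0,163)"
```

```text
t: 8.52
ee_pos: [459.9, 107.7, 164.2]
orientation: [1.831, 2.553, 0.001]
ft_force: [0.5, -0.1, 1.0]
width: 0.8
side knob [610.3 125.4 129.9] 99 rel x 53.3 angle 1.11
scene knob [609.7 122.5 130.9] 79 rel x 52.4 angle 1.1
side knob [ 495.6 -146.1  130. ] 124 rel x -51.3 angle 0.01
scene knob [ 494.5 -147.5  130.7] 117 rel x -52.7 angle -0.0
t 8.725 rel -3.1801345881696306 251.92573899050447 163.76100849258157 F [0.  0.7 0.3] width 0.4
tool cm [-25.22 -10.63   0.08] tool y yaw 18.7 Rz [-0. -0. -1.]
```

Both views put the throttle at 1.10 rad. Next is the choke.

```bash
python3 -m inch '[{"tx":-3.15,"ty":-1.33,"tz":0,"ax":0,"ay":0,"az":0,"jaw":0},{"tx":-3.15,"ty":-1.33,"tz":0,"ax":0,"ay":0,"az":0,"jaw":0},{"tx":-3.15,"ty":-1.33,"tz":0,"ax":0,"ay":0,"az":0,"jaw":0},{"tx":-3.15,"ty":-1.33,"tz":0,"ax":0,"ay":0,"az":0,"jaw":0},{"tx":-3.15,"ty":-1.33,"tz":0,"ax":0,"ay":0,"az":0,"jaw":0},{"tx":-3.15,"ty":-1.33,"tz":0,"ax":0,"ay":0,"az":0,"jaw":0},{"tx":-3.15,"ty":-1.33,"tz":0,"ax":0,"ay":0,"az":0,"jaw":0},{"tx":-3.15,"ty":-1.33,"tz":0,"ax":0,"ay":0,"az":0,"jaw":0},{"tx":0,"ty":0,"tz":4,"ax":0,"ay":0,"az":0,"jaw":0},{"tx":0,"ty":0,"tz":4,"ax":0,"ay":0,"az":0,"jaw":0},{"tx":0,"ty":0,"tz":0,"ax":0,"ay":0,"az":0,"jaw":0}]'
python3 -c "
from h import *
tip();knob('c');shift('c',-28,0,84)"
```

```text
t: 10.1
ee_pos: [438.1, -164.4, 81.7]
orientation: [-1.828, -2.548, 0.002]
ft_force: [-1.0, 0.5, 0.7]
width: 0.1Traceback (most recent call last):
  File "<string>", line 3, in <module>
    tip();knob('c');shift('c',-28,0,84)
    ~~~^^
  File "h.py", line 25, in tip
    print(n,'tip z',np.sort(q[:,2])[:8].round(),'lo',q.min(0).round(),'hi',q.max(0).round())
                                                     ~~~~~^^^
    return umr_minimum(a, axis, None, out, keepdims, initial, where)
ValueError: zero-size array to reduction operation minimum which has no identity
```

```bash
python3 - <<'E'
from h import *
knob('c');shift('c',-28,0,84)
f=[viewer.get_image(n)[0][s:s+210,c:c+196,::-1] for n,s,c in [('side',130,180),('scene',90,250)]]
cv2.imwrite('pics/m4.png',cv2.resize(np.hstack(f),None,fx=2,fy=2))
E
```

```text
side knob [ 494.8 -146.3  130.4] 77 rel x -52.1 angle 0.0
scene knob hidden 2
t 10.25 rel -108.90137287861995 -0.5412025365489694 84.96889474387908 F [-0.2  0.7  0.2] width 0.6
tool cm [0.06 8.09 0.11] tool y yaw 18.8 Rz [ 0.001 -0.001 -1.   ]
```

View pics/m4.png

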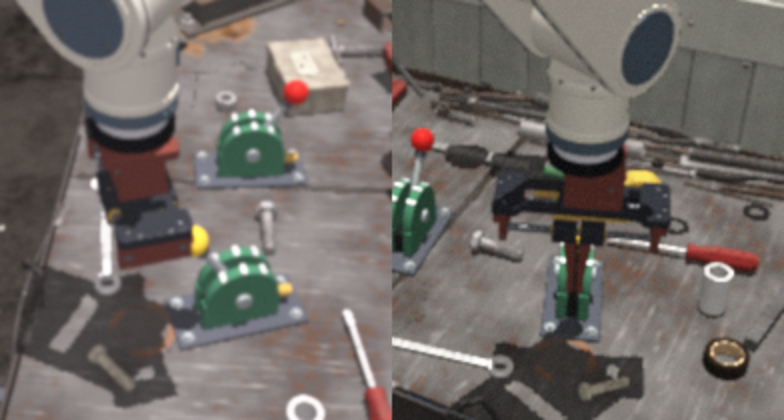

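The side view shows the yellow knob still at rest at (198,240) in the crop, with the bracket hiding the fingers. The alignment matches the throttle push, so I'll push slowly to upright.

```bash
python3 -m inch '[{"tx":0,"ty":1.2,"tz":0,"ax":0,"ay":0,"az":0,"jaw":0},{"tx":0,"ty":1.2,"tz":0,"ax":0,"ay":0,"az":0,"jaw":0},{"tx":0,"ty":0.7,"tz":0,"ax":0,"ay":0,"az":0,"jaw":0},{"tx":0,"ty":0.7,"tz":0,"ax":0,"ay":0,"az":0,"jaw":0},{"tx":0,"ty":0.7,"tz":0,"ax":0,"ay":0,"az":0,"jaw":0},{"tx":0,"ty":0.7,"tz":0,"ax":0,"ay":0,"az":0,"jaw":0},{"tx":0,"ty":0.7,"tz":0,"ax":0,"ay":0,"az":0,"jaw":0},{"tx":0,"ty":0.7,"tz":0,"ax":0,"ay":0,"az":0,"jaw":0},{"tx":0,"ty":0.6,"tz":0,"ax":0,"ay":0,"az":0,"jaw":0},{"tx":0,"ty":0.5,"tz":0,"ax":0,"ay":0,"az":0,"jaw":0},{"tx":0,"ty":0,"tz":0,"ax":0,"ay":0,"az":0,"jaw":0}]'
python3 -c "
from h import *
rel('c');knob('c')"
```

```text
t: 11.72
ee_pos: [513.6, -140.3, 83.8]
orientation: [1.829, 2.554, 0.0]
ft_force: [-0.6, -0.9, 0.4]
width: 0.4
t 11.725 rel -32.29542764454796 -0.047759973843736064 83.83152804471729 F [-0.6 -0.9  0.4] width 0.4
side knob hidden 0
scene knob hidden 2
```

Position is as intended. I'll back off straight, rise and check.

```bash
python3 -m inch '[{"tx":0,"ty":-1,"tz":0,"ax":0,"ay":0,"az":0,"jaw":0},{"tx":0,"ty":-2.5,"tz":0,"ax":0,"ay":0,"az":0,"jaw":0},{"tx":0,"ty":-3,"tz":-3,"ax":0,"ay":0,"az":0,"jaw":0},{"tx":0,"ty":-2,"tz":-5,"ax":0,"ay":0,"az":0,"jaw":0},{"tx":3,"ty":0,"tz":-5,"ax":0,"ay":0,"az":0,"jaw":0},{"tx":5,"ty":0,"tz":0,"ax":0,"ay":0,"az":0,"jaw":0},{"tx":5,"ty":0,"tz":0,"ax":0,"ay":0,"az":0,"jaw":0},{"tx":5,"ty":0,"tz":0,"ax":0,"ay":0,"az":0,"jaw":0},{"tx":0,"ty":0,"tz":0,"ax":0,"ay":0,"az":0,"jaw":0}]'
python3 - <<'E'
from h import *
rel('c');knob('t');knob('c')
cv2.imwrite('pics/end.png',viewer.get_image('side')[0][:,:,::-1])
E
```

```text
t: 12.95
ee_pos: [372.9, 4.5, 213.7]
orientation: [-1.824, -2.557, 0.0]
ft_force: [0.4, -0.1, -0.4]
width: 0.5
t 12.95 rel -118.845796318813 182.3345909479776 213.7207160570897 F [ 0.4 -0.1 -0.4] width 0.5
side knob [610.3 125.2 129.9] 98 rel x 53.3 angle 1.11
scene knob [609.5 123.4 131.3] 61 rel x 52.3 angle 1.09
side knob [ 545.  -128.6  144.8] 137 rel x 1.2 angle 0.56
scene knob [ 544.4 -130.7  145.6] 125 rel x -0.1 angle 0.55
```

View pics/end.png

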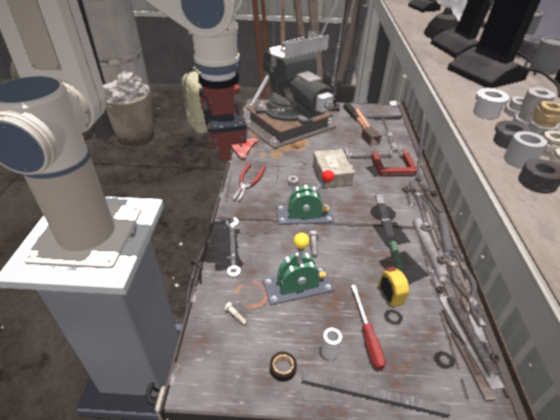

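The red knob is leaning forward at (328,176), the yellow knob is upright at (302,241), the loose parts haven't moved and the arm is clear. I'll hand in.

```bash
python3 -c "
from h import *
print(ctrl.close_job())"
```

```text
the job is handed in; nothing more can be done
None
```

Both levers are set for a warm start. I pushed the throttle to its second stop first, then the choke to its first click, using the closed fingertips from behind the knobs, and handed the job in at about 13 s.

- **Final angles:** with the arm clear, the throttle measured 1.11 rad in the side view and 1.09 in the scene view (target 1.10). The choke measured 0.56 and 0.55 (target 0.55).
- **Loose parts:** in the last picture they all lie where they were. I saw no significant force in any reading.
- **What disagreed:** the fingers really end about 34 mm above the reported TCP. My first throttle pass, at about 119 mm by the TCP reading, therefore went just over the knob without touching it. I backed off, measured the real tip, lowered 34 mm and pushed again.
- **Unchecked during the push:** the gripper hid the yellow knob while I pushed it, so I confirmed the choke only after backing off.

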